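# Screw the camera round to face over its front leg

### The arm

A 7-joint arm with a two-finger parallel gripper is mounted at the origin on a cart in front of the work surface, level with it; the furniture and walls round the work are solid. World frame = base frame: x ahead of the robot, y to its left, z up, the work surface at z = 0. Lengths are in m, angles in rad, forces in N, time in s.
With the tool pointing down it reaches from about 0.4 to 0.9 m from the base axis. Payload 5.5 kg.
Tool frame: the origin (TCP) lies at the very end of the fingers, on their centre line; the grasp point (between the pads) lies 19 mm behind it; z points along the fingers, y is the line along which they close (so a half turn about z gives the same grasp; the last joint's range is limited). The gripper opens to 92 mm and grips with 3 to 60 N. Pads are 19 mm wide; open, the fingers measure 130 mm over their backs; the gripper's body (75 mm by 190 mm) begins 47 mm behind the grasp point.
Start: joints at [-0.984, 0.501, -0.427, 1.55, 0.221, 1.138, -0.21], TCP at [0.207, 0.616, 0.227] pointing down, gripper open.
Joint ranges: [-2.88, 2.88], [-0.31, 2.03], [-1.54, 1.56], [0.2, 2.42], [-1.41, 4.55], [0.19, 2.02], [-2.57, 2.57]. Speed limits (rad/s): [2.57, 2.57, 3.14, 3.14, 3.14, 3.14, 3.14].

### API

Orientations are given as a rotation vector (axis times angle).
In Python, from bench import manip gives the robot as it stands.
- The arm moves only by the tool play_rows, never from a script. Its argument "moves" is a list of rows, each a list of 7 numbers: the opening, from -1 (shut) to 1 (fully open), so that 0 is half open, then the shift along the tool's x, y, z in units of 0.05 m (1.0 is 0.05 m), then the turn, a rotation vector about the tool's x, y, z in units of 0.12 rad (1.0 is 0.12 rad). In form: [[fingers, x, y, z, ax, ay, az], ...]. A call has 1 to 20 rows; each row shifts and turns the commanded pose from where the row before left it, along the tool's axes as they then stand; what a row does not reach is not made up. A row lasts 1/8 s, in which the tool goes at most 62.5 mm and 10.7 degrees, less where a joint would pass 70% of its speed; a pose out of reach is approached as far as the arm can. A call with a number of a shift or a turn outside -1 to 1 is refused whole. A call with a gripper value outside its range is refused whole. The fingers move at their own pace and stop on an object; "newtons" is the grip in N (left out, the last holds). Time passes only in rows, so rows that do not move let the fingers close. It gives the time, the measured TCP pose, the force, the opening and the grip force at its end, in the units of the state.
- manip.get_obs(): the state, without advancing time (a new reading comes with each control period).
- manip.capture(name): name is "scene" or "top"; returns a dict with "img" (384x512x3 uint8, blue, green, red), "K" (3x3 intrinsics, pixels), "position" and "attitude" of the camera in the world. Camera axes: x right, y up, looking along -z (the intrinsics and any distortion apply to the point x, -y, -z); pixel columns grow to the right and rows downward; lengths in m; the calibration is good to about 2 mm. A picture is of the moment at which its call begins. There is no depth.
- manip.job_done(): hands the job in; it is judged then, once.
Trained networks look in the newest picture that a camera, given by its name, has taken for a name from the list of things; names that differ only in an ending like _2 or _b are one class to them, and where a whole thing is asked for, a point or a joint stands for the part that bears it (a point fixed in the world has none). Each returns a list of dicts, best first, with "score" (0 to 1); they miss things now and then, are a little off and sometimes report something else, mostly with a low value. They report only what shows in the picture. A call takes as long as a camera call.
- manip.outline_of(camera, label): "pixels" (384x512 bool, what is visible of it) and "at" ([column, row] in pixels, amid what is visible of it).
The state is a dict: "clock": time; "q": joint angles; "joint_velocities": joint speeds; "joint_efforts": joint torques, N m; "position": TCP position; "tcp_rot": TCP orientation; "contact_force": force on the tool from outside, world axes, zero at the start; "ft_torque": the same for the moment, N m; "finger_gap": finger opening in m; "grip_force": force on a finger pad.
Only numpy, scipy, OpenCV 4.12 (cv2) and the standard library are available. Lean on these libraries where they do the work, as an engineer would, in place of code of your own. Each camera call takes 0.05 s, during which the arm holds its last target. There are 200 camera calls.

### The job

The small box camera is not quite screwed home on its desk tripod: its lens still points off to one side. Screw it on clockwise (seen from above) until the lens looks straight out along the tripod's long front leg, stop there (nothing will stop it for you) and let go. Leave the flat panel light on the other tripod as it is.

Things in the scene. Friction and masses are not known exactly. Their poses are not given: they have to be found in the camera images.
- camera_tripod: Mini tripod (black hub, metal legs), fixed to the desk, that carries the box camera. Origin on the desk under its stud, z up. One long front leg along its own -x, foot 100 mm from the axis; two short rear legs reach 55 mm, 60 degrees either side of +x. Hub 16 mm in radius, 86 mm high. An identical tripod carries the panel light; the two change places and headings
- camera_grip (a point): Centre of the box camera, on the screw axis, 114 mm above the desk; turns with the camera, z up. Aluminium-coloured box 42 (its x) by 44 (its y) by 44 mm high, from 92 to 136 mm above the desk. Round black lens, 32 mm across, stands 14 mm out of its front, -x face; back has a flat black panel, top a small button nearer the back. Grip the plain y faces from above, 44 mm apart
- camera_head (a joint): Turn of the camera on its vertical screw thread, rad: 0 when the lens looks straight along the long front leg, growing clockwise seen from above (tightening). Starts between -1.25 and -0.6 and turns freely past 0 with no stop there (limits -2.2 and 1.6). Friction torque about 0.04 N m; it stays where it is left; the camera sinks only 3 mm a turn
- light_edge (a point): Middle of the one upright edge (its own +y edge) of the flat panel light on the other tripod, 38 mm from that tripod's axis, 124 mm above the desk. The panel is 14 mm thick, 76 mm wide, 60 mm high, black with a white front, and turns on its own screw when pushed; it must be left alone

How it is judged:
At the end, for the whole second after the job is handed in: The camera is at rest with its lens within 0.25 rad (14 degrees) of straight along its tripod's long front leg, and the panel light's edge is within 10 mm of where it started (value of joint camera_head between -0.25 and 0.25 rad and velocity of joint camera_head between -0.05 and 0.05 rad/s and distance of light_edge from where it was at the start of the episode below 0.01 m); the robot touches nothing.
It fails at once if the panel light is turned (its edge moves more than 15 mm) (distance of light_edge from where it was at the start of the episode above 0.015 m).
It fails at once if the camera is unscrewed well beyond its starting range (below -1.5 rad) (value of joint camera_head below -1.5 rad).
It also fails if it takes over 32 s, if anything falls off the work surface, if the arm or the gripper's body presses on something with over 40 N, if the wrist force passes 120 N, or if a joint passes its speed limit or range.

## Working session

There is one attempt and no reset: what is moved stays moved. The work goes in short steps, Python scripts to look and compute and a tool call to move; the robot and the scene stay as the last step left them, time stands still between calls to the robot, and variables do not carry over. Pictures are saved under pics/ and viewed, at most 10 in all, crops included, and the job is handed in when it is done.

Besides the shell and the picture viewer there is one more tool, called after "Call:" as name(argument=value, ...), one argument or row to a line, values as JSON. play_rows: Moves the arm, as the interface text tells. Its arguments: {"type":"object","properties":{"moves":{"type":"array","items":{"type":"array","items":{"type":"number"}}},"newtons":{"type":"number"}},"required":["moves"]}

```bash
mkdir -p pics; cat > h.py <<'E'
import numpy as np, cv2
from scipy.spatial.transform import Rotation as R
from bench import manip
def rot(c):
    a=np.array(c["attitude"],float)
    return a if a.shape==(3,3) else (R.from_rotvec(a).as_matrix() if a.size==3 else R.from_quat(a).as_matrix())
def atz(c,uv,z):
    K=np.array(c["K"]); d=np.linalg.inv(K)@[uv[0],uv[1],1]; d=rot(c)@(d*[1,-1,-1]); p=np.array(c["position"])
    return p+d*(z-p[2])/d[2]
def proj(c,X):
    p=rot(c).T@(np.array(X)-c["position"]); p=p*[1,-1,-1]; q=np.array(c["K"])@p; return q[:2]/q[2]
E
python3 - <<'E'
from h import *
o=manip.get_obs(); print(o["clock"],o["position"],o["tcp_rot"],o["finger_gap"])
for n in("scene","top"):
    c=manip.capture(n); cv2.imwrite(f"pics/{n}0.png",c["img"]); print(n,{k:v for k,v in c.items() if k!="img"})
    for l in("camera_tripod","camera_grip","light_edge"):
        for r in manip.outline_of(n,l)[:3]: print(l,r["score"],r["at"],r["pixels"].sum(),atz(c,r["at"],.114).round(3))
E
```

```text
0.0 [0.2066154  0.6155455  0.22568711] [-5.06230411e-01 -3.10014660e+00  3.00271779e-03] 0.09211183079608104
scene {'K': array([[385.24723835,   0.        , 255.22552004],
       [  0.        , 385.24723835, 191.72073521],
       [  0.        ,   0.        ,   1.        ]]), 'position': array([ 0.05942303, -0.52958481,  0.58228595]), 'attitude': array([ 0.95670634, -0.33616667, -0.59263504])}
camera_tripod 0.68 [323.8, 247.8] 1555 [ 0.491 -0.183  0.114]
camera_grip 0.86 [327.3, 237.8] 768 [ 0.517 -0.166  0.114]
light_edge 0.76 [218.9, 168.1] 495 [0.499 0.181 0.114]
top {'K': array([[452.04158771,   0.        , 254.26017814],
       [  0.        , 452.04158771, 198.2844026 ],
       [  0.        ,   0.        ,   1.        ]]), 'position': array([0.33346192, 0.00712686, 1.04907959]), 'attitude': array([ 0.15293419, -0.12320475, -1.59636095])}
camera_tripod 0.97 [338.1, 194.2] 926 [ 0.502 -0.153  0.114]
camera_grip 0.92 [344.2, 187.4] 651 [ 0.516 -0.167  0.114]
light_edge 0.91 [187.0, 208.6] 445 [0.482 0.164 0.114]
```

```bash
python3 - <<'E'
import cv2,numpy as np
a=cv2.imread("pics/scene0.png");b=cv2.imread("pics/top0.png")
cv2.imwrite("pics/s1.png",cv2.resize(a[160:320,240:420],(720,640),interpolation=2)[:600])
cv2.imwrite("pics/t1.png",cv2.resize(b[130:260,270:420],(690,598),interpolation=2))
E
```

```text
(no output)
```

View pics/t1.png

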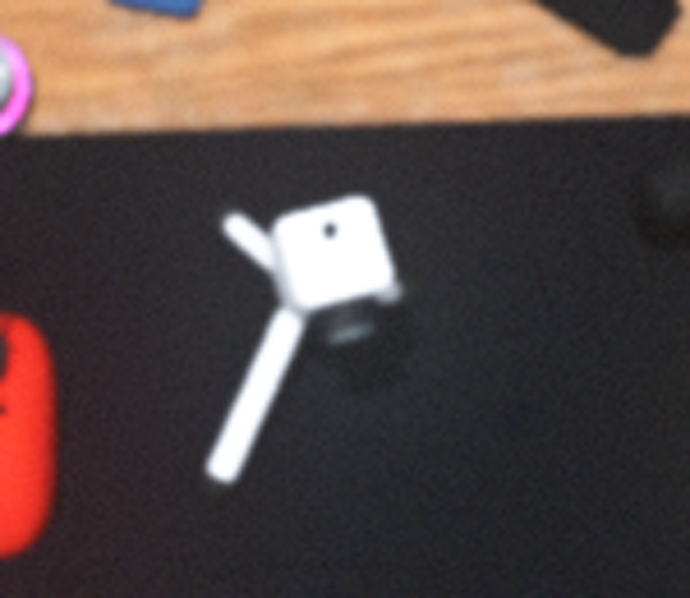

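View pics/s1.png

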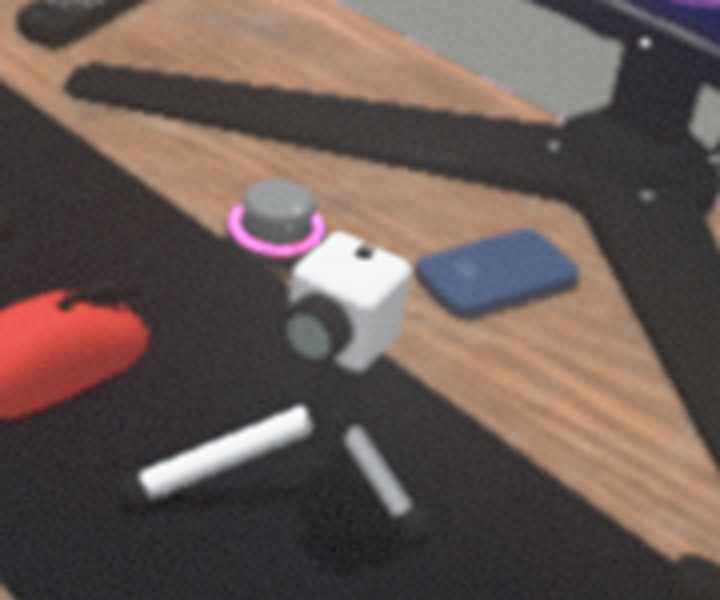

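View pics/top0.png

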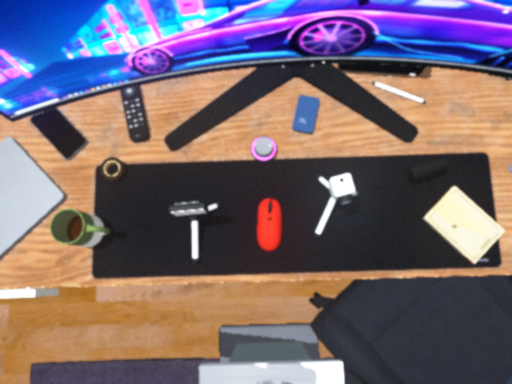

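The top view shows the camera's top face with corners near crop (273,222), (372,198), (395,285), (298,310). The lens is below it, pointing down-right, and the long leg's foot is at crop (222,478). The panel light is far off, at full-image (187,208).

```bash
python3 - <<'E'
from h import *
c=manip.capture("top"); f=lambda u,v:(270+u/4.6-.5+.11,130+v/4.6-.5+.11)
P=np.array([atz(c,f(*p),.136)[:2] for p in [(271,217),(374,194),(397,289),(297,312)]])
ctr=P.mean(0); print("corners",P.round(3),"ctr",ctr.round(4),"sides",np.linalg.norm(np.roll(P,-1,0)-P,axis=1).round(4))
front=(P[2]+P[3])/2-(P[0]+P[1])/2; side=(P[1]+P[2])/2-(P[0]+P[3])/2
aF=np.arctan2(front[1],front[0]); aS=np.arctan2(side[1],side[0])
foot=atz(c,f(222,474),.006)[:2]; leg=foot-ctr; aL=np.arctan2(leg[1],leg[0])
print("front",aF,"side-perp",aS-np.pi/2,"legfoot",foot,np.linalg.norm(leg),"leg ang",aL, "turn cw", aF-aL)
# leg line direction alone (hub end z~.05?)
r=manip.outline_of("top","camera_grip")[0]; print(r["at"])
s=manip.capture("scene"); g=lambda u,v:(240+u/4-.4,160+v/4-.4)
print("scene foot",atz(s,g(148,490),.006)[:2])
Q=np.array([atz(s,g(*p),.136)[:2] for p in [(338,232),(412,268),(369,309),(291,277)]]);print("scene top",Q.round(3),Q.mean(0))
print("proj of ctr in scene",proj(s,[*ctr,.136]), "crop", (proj(s,[*ctr,.136])-[240,160])*4)
o=manip.get_obs();M=R.from_rotvec(o["tcp_rot"]).as_matrix();print(M.round(3))
E
```

```text
corners [[ 0.535 -0.132]
 [ 0.544 -0.179]
 [ 0.501 -0.186]
 [ 0.492 -0.141]] ctr [ 0.5181 -0.1597] sides [0.0475 0.0442 0.0458 0.0445]
front -2.9555450241154557 side-perp -2.9475420977047784 legfoot [ 0.4331716  -0.12013995] 0.09365197896550242 leg ang 2.7060190619934312 turn cw -5.661564086108887
[341.1, 189.4]
scene foot [ 0.43760685 -0.11876739]
scene top [[ 0.536 -0.137]
 [ 0.543 -0.178]
 [ 0.504 -0.187]
 [ 0.492 -0.149]] [ 0.51881992 -0.16259704]
proj of ctr in scene [326.27284146 226.67604839] crop [345.09136584 266.70419355]
[[-0.948  0.318  0.   ]
 [ 0.318  0.948  0.   ]
 [ 0.     0.    -1.   ]]
```

Call:
play_rows(
  moves=[
    [1, -0.78, -0.57, -0.05, 0, 0, 0],
    [1, -0.78, -0.57, -0.05, 0, 0, 0],
    [1, -0.78, -0.57, -0.05, 0, 0, 0],
    [1, -0.78, -0.57, -0.05, 0, 0, 0],
    [1, -0.78, -0.57, -0.05, 0, 0, 0],
    [1, -0.78, -0.57, -0.05, 0, 0, 0],
    [1, -0.78, -0.57, -0.05, 0, 0, 0],
    [1, -0.78, -0.57, -0.05, 0, 0, 0],
    [1, -0.46, -0.82, 0, 0, 0, 0],
    [1, -0.46, -0.82, 0, 0, 0, 0],
    [1, -0.46, -0.82, 0, 0, 0, 0],
    [1, -0.46, -0.82, 0, 0, 0, 0],
    [1, -0.46, -0.82, 0, 0, 0, 0],
    [1, -0.46, -0.82, 0, 0, 0, 0],
    [1, -0.46, -0.82, 0, 0, 0, 0],
    [1, -0.46, -0.82, 0, 0, 0, 0],
    [1, -0.46, -0.82, 0, 0, 0, 0],
    [1, -0.46, -0.82, 0, 0, 0, 0],
    [1, 0, 0, 0, 0, 0, 0],
  ],
)

```text
clock: 2.92
position: [0.5174, -0.1659, 0.2468]
tcp_rot: [0.517, 3.098, -0.003]
contact_force: [0.8, 1.0, 0.2]
finger_gap: 0.0919
grip_force: 0.0
```

Call:
play_rows(
  moves=[
    [1, 0, 0, 0, 0, 0, -0.85],
    [1, 0, 0, 0, 0, 0, -0.85],
    [1, 0, 0, 0, 0, 0, -0.85],
    [1, 0, 0, 0, 0, 0, -0.85],
    [1, 0, 0, 0, 0, 0, -0.88],
    [1, 0, 0, 0, 0, 0, 0],
    [1, 0, 0, 0, 0, 0, 0],
  ],
)

```text
clock: 3.8
position: [0.5177, -0.1604, 0.2468]
tcp_rot: [-0.296, 3.128, 0.0]
contact_force: [-0.3, -0.8, 0.7]
finger_gap: 0.0921
grip_force: 0.0
```

```bash
cat > st.py <<'E'
from h import *
o=manip.get_obs();M=R.from_rotvec(o["tcp_rot"]).as_matrix()
d=np.array([.5185,-.161,.1])-o["position"]
print(o["clock"],o["position"],"y ang",np.arctan2(M[1,1],M[0,1]),"zaxis",M[:,2].round(3),"delta tool units",(M.T@d/.05).round(3),o["q"],o["contact_force"],o["finger_gap"],o["grip_force"])
c=manip.capture("scene");import time;b=c["img"][100:300,220:440]
import sys;cv2.imwrite(sys.argv[1],cv2.resize(b,(660,600),interpolation=2))
E
python3 st.py pics/a.png
```

```text
3.8 [ 0.51768146 -0.16043879  0.24678727] y ang 1.759369032412048 zaxis [ 0.  0. -1.] delta tool units [-0.014 -0.015  2.936] [ 0.29329078  0.25693213 -0.04995893  1.81242578  0.014173    1.07253763
  1.99756522] [-0.31456765 -0.77667629  0.70628856] 0.09207068219681182 0.0
```

View pics/a.png

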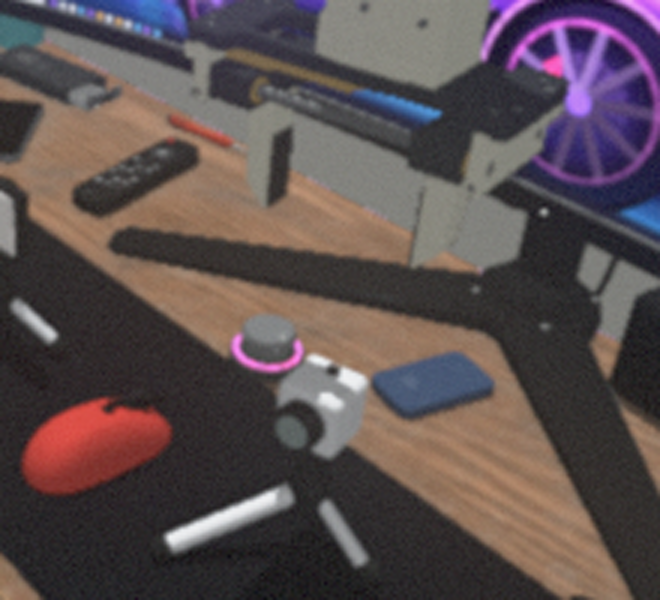

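Call:
play_rows(
  moves=[
    [1, 0, 0, 0.4, 0, 0, 0],
    [1, 0, 0, 0.4, 0, 0, 0],
    [1, 0, 0, 0.4, 0, 0, 0],
    [1, 0, 0, 0.4, 0, 0, 0],
    [1, 0, 0, 0.4, 0, 0, 0],
    [1, 0, 0, 0.4, 0, 0, 0],
    [1, 0, 0, 0.4, 0, 0, 0],
    [1, 0, 0, 0.13, 0, 0, 0],
    [1, 0, 0, 0, 0, 0, 0],
  ],
)

```text
clock: 4.97
position: [0.5175, -0.1609, 0.1001]
tcp_rot: [0.297, -3.127, -0.0]
contact_force: [-1.2, -0.6, -0.6]
finger_gap: 0.0915
grip_force: 0.0
```

Call:
play_rows(
  moves=[
    [-1, 0, 0, 0, 0, 0, 0],
    [-1, 0, 0, 0, 0, 0, 0],
    [-1, 0, 0, 0, 0, 0, 0],
    [-1, 0, 0, 0, 0, 0, 0],
    [-1, 0, 0, 0, 0, 0, 0],
    [-1, 0, 0, 0, 0, 0, 0],
  ],
  newtons=12,
)

```text
clock: 5.72
position: [0.5175, -0.1603, 0.1002]
tcp_rot: [0.299, -3.127, -0.001]
contact_force: [-1.1, 2.8, 3.4]
finger_gap: 0.0444
grip_force: 11.9
```

Call:
play_rows(
  moves=[
    [-1, 0, 0, 0, 0, 0, 0.3],
    [-1, 0, 0, 0, 0, 0, 0.6],
    [-1, 0, 0, 0, 0, 0, 0.6],
    [-1, 0, 0, 0, 0, 0, 0.6],
    [-1, 0, 0, 0, 0, 0, 0.6],
    [-1, 0, 0, 0, 0, 0, 0.6],
    [-1, 0, 0, 0, 0, 0, 0.6],
    [-1, 0, 0, 0, 0, 0, 0.6],
    [-1, 0, 0, 0, 0, 0, 0.5],
    [-1, 0, 0, 0, 0, 0, 0.3],
    [-1, 0, 0, 0, 0, 0, 0],
    [-1, 0, 0, 0, 0, 0, 0],
  ],
)

```text
clock: 7.22
position: [0.5177, -0.1583, 0.0999]
tcp_rot: [-0.694, -3.063, -0.004]
contact_force: [0.1, 6.4, 2.4]
finger_gap: 0.0443
grip_force: 11.8
```

Call:
play_rows(
  moves=[
    [1, 0, 0, 0, 0, 0, 0],
    [1, 0, 0, 0, 0, 0, 0],
    [1, 0, 0, 0, 0, 0, 0],
    [1, 0, 0, 0, 0, 0, 0],
    [1, 0, 0, 0, 0, 0, 0],
    [1, 0, 0, -0.4, 0, 0, 0],
    [1, 0, 0, -0.5, 0, 0, 0],
    [1, 0, 0, -0.5, 0, 0, 0],
    [1, 0, 0, -0.5, 0, 0, 0],
    [1, 0, 0, -0.5, 0, 0, 0],
    [1, 0, 0, -0.5, 0, 0, 0],
    [1, 0, 0, 0, 0, 0, 0],
  ],
)

```text
clock: 8.72
position: [0.5191, -0.1615, 0.2472]
tcp_rot: [0.694, 3.059, -0.0]
contact_force: [-0.0, -0.2, -0.2]
finger_gap: 0.092
grip_force: 0.0
```

```bash
python3 st.py pics/b.png
```

```text
8.725 [ 0.51905586 -0.16154691  0.24724963] y ang 1.1243843427968305 zaxis [ 0.004 -0.001 -1.   ] delta tool units [2.800e-02 2.000e-03 2.945e+00] [ 0.15392545  0.2549606   0.11674018  1.81663529 -0.03376143  1.06745357
  1.40746534] [-0.04631264 -0.1962665  -0.24285442] 0.09204137436672599 0.0
```

View pics/b.png

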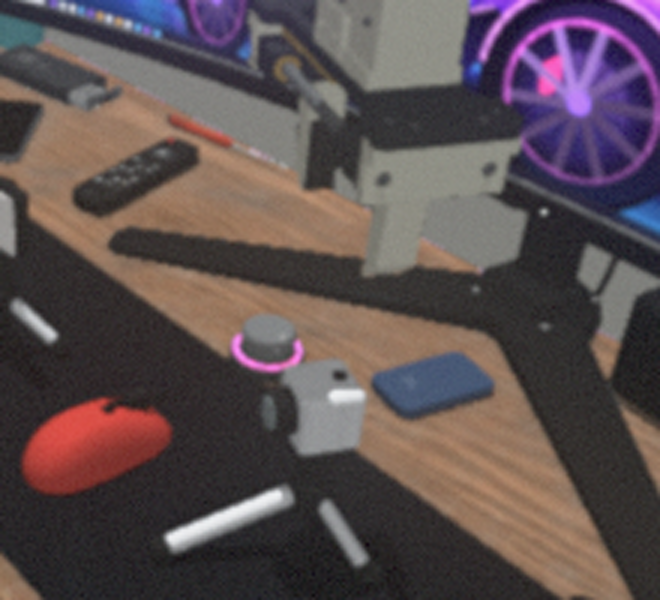

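The lens disc, centred at crop (270,412), now points to the left along the long leg. I'll check the angle numerically.

```bash
python3 - <<'E'
from h import *
s=manip.capture("scene")
for a in(2.4,2.55,2.7,2.85,3.0): print(a,((proj(s,[.5185+.035*np.cos(a),-.161+.035*np.sin(a),.113])-[220,100])*3).round(0),"foot",((proj(s,[.5185+.1*np.cos(a),-.161+.1*np.sin(a),.004])-[220,100])*3).round(0))
c=manip.capture("top"); r=manip.outline_of("top","light_edge");print(r[0]["at"])
r=manip.outline_of("top","camera_grip");print([(x["at"],x["score"],x["pixels"].sum()) for x in r])
E
```

```text
2.4 [262. 406.] foot [154. 522.]
2.55 [262. 411.] foot [155. 538.]
2.7 [264. 416.] foot [158. 554.]
2.85 [268. 422.] foot [166. 570.]
3.0 [272. 427.] foot [176. 586.]
[188.9, 209.1]
[([340.3, 187.5], 0.92, np.int64(574))]
```

```bash
python3 -c "
from bench import manip; print(manip.job_done())"
```

```text
the job is handed in; nothing more can be done
None
```

I turned the camera about 0.64 rad clockwise and let go. By my measurements its lens is within about 0.1 rad of the long front leg; the gripper never went near the panel light. The job is handed in, but no verdict came back.

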